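# Lock the microphone mast winch with its pull-and-turn knob

## Robot

A 6-joint arm with a two-finger parallel gripper is mounted at the origin on the work surface. World frame = base frame: x ahead of the robot, y to its left, z up, the work surface at z = 0. Lengths are in mm, angles in rad, forces in N, time in s.
With the tool pointing down it reaches from about 275 to 1000 mm from the base axis. Payload 8.4 kg.
Tool frame: the origin (TCP) lies midway between the tips of the shut fingers; the grasp point (between the pads) lies 19 mm behind it; z points along the fingers, y is the line along which they close (so a half turn about z gives the same grasp; the last joint's range is limited). The gripper opens to 85 mm and grips with 20 to 120 N. Pads are 22 mm wide; open, the fingers measure 114 mm over their backs; the gripper's body (76 mm by 85 mm) begins 54 mm behind the grasp point. The pads swing forward as they close: fully open they stand 13 mm farther back than shut.
Start: joints at [-1.166, 0.353, 1.633, -0, 1.155, -0.002], TCP at [247.294, -573.998, 231.281] pointing down, gripper open.
Joint ranges: [-2.63, 2.63], [-0.92, 2.1], [0.06, 2.66], [-1.3, 4.44], [0, 2.69], [-3.02, 3.02]. Speed limits (rad/s): [2.22, 2.22, 2.79, 3.14, 3.14, 3.14].

## Interface

Orientations are given as [roll, pitch, yaw] about the fixed x, y, z axes, in that order (R = Rz(yaw) Ry(pitch) Rx(roll)).
In Python, from rig import * gives the robot as it stands.
- The arm moves only by the shell command python3 -m jog 'ROWS' [FORCE]. ROWS is JSON, a list of rows, each an object of numbers: "x", "y", "z": the shift along the tool's x, y, z in cm; "spin": the turn about the tool's z in rad; "grip": the closure, from 0 (fully open) to 1 (shut). In form: [{"x": .., "y": .., "z": .., "spin": .., "grip": ..}, ...]. A call has 1 to 20 rows; each row shifts and turns the commanded pose from where the row before left it, along the tool's axes as they then stand; what a row does not reach is not made up. A row lasts 1/12 s, in which the tool goes at most 41.7 mm and 7.16 degrees, less where a joint would pass 70% of its speed; a pose out of reach is approached as far as the arm can. A call with a gripper value outside its range is refused whole. The fingers move at their own pace and stop on an object; FORCE is the grip in N (left out, the last holds). Time passes only in rows, so rows that do not move let the fingers close. It gives the time, the measured TCP pose, the force, the opening and the grip force at its end, in the units of the state.
- sense(): the state, without advancing time (a new reading comes with each control period).
- grab_frame(name): name is "side" or "top"; returns a dict with "pixels" (420x560x3 uint8, blue, green, red), "camera_matrix" (3x3 intrinsics, pixels), "k1" (the pictures are not rectified: a ray, as slopes to the right and down, at radius r is drawn at 1 + k1 r^2 times it, then the intrinsics apply), "rvec" (rotation vector, rad) and "tvec" (3), from world to camera coordinates, as OpenCV has them. Camera axes: x right, y down, z forward; pixel columns grow to the right and rows downward; lengths in mm; the calibration is good to about 2 mm. A picture is of the moment at which its call begins. There is no depth.
- sign_off(): hands the job in; it is judged then, once.
The state is a dict: "clock": time; "qpos": joint angles; "qvel": joint speeds; "joint_efforts": joint torques, N m; "eef_pos": TCP position; "tcp_rot": TCP orientation; "contact_force": force on the tool from outside, world axes, zero at the start; "wrist_torque": the same for the moment, N m; "opening": opening from 0.0 (shut) to 1.0 (fully open); "grasp_force": force on a finger pad.
Only numpy, scipy, OpenCV 4.12 (cv2) and the standard library are available. Lean on these libraries where they do the work, as an engineer would, in place of code of your own. Each camera call takes 0.05 s, during which the arm holds its last target. There are 200 camera calls.

## Task

Lock the winch of the microphone mast: pull the black wing knob on top of the gearbox straight up out of its parked slot, turn it clockwise (seen from above) and, pressing down only lightly (never more than 20 N), feel for the winch drum's pocket, which lies somewhere under the short brass arc beside the knob; then push the knob fully home in that pocket and let go. Never force it against the slot or the drum, and leave the microphone, the glass vial, the steel weight and the spare knob where they stand.

Things in the scene. Friction and masses are not known exactly. Their poses are not given: they have to be found in the camera images.
- housing: Grey fixed gearbox: block 270 x 92 mm (x, y), top 70 mm above the table, on a 300 x 108 x 10 mm foot plate. Origin: centre of underside; x runs from the knob end to the mast end, z up. Knob axis at x = -85 mm, y = 0. Mast (29 mm tube, 290 mm high with its clamp, wound down) at x = +90 mm; brass crank on the -y side, below the top. Holds the hidden winch drum under the knob.
- arc_mid (a point): Middle of the short brass arc on the gearbox top, 41 mm from the knob's axis; the knob's nose points to it at a turn of 1.125 rad. The arc runs from 0.8 to 1.45 rad; one longer brass line marks the parked slot (0, towards the mast). The centre of the drum's pocket lies somewhere under the arc, unseen and different each time; the drum does not turn. Play in the pocket: 0.05 rad either way.
- collar: Fixed steel collar on the gearbox top that carries plunger and knob. Origin on the knob's vertical axis at the gearbox top (70 mm above the table). Two dogs (6 mm wide, 28 mm from the axis) under the knob sit in the parked slot or the drum's pocket (9 mm wide).
- knob_grip (a point): Grip point of the black wing knob, on its axis. The wing is 16 mm wide (along this point's y), 40 mm long plus an 8 mm nose (the nose points to the point's +x) and 34 mm high: 12 mm above to 22 mm below this point, standing on a round skirt 66 mm across. Grip its two flats from above; fingertips may go 20 mm below this point. The point rises and turns with the knob.
- plunger (a joint): How far the knob is pulled up (m): 0 = fully in, 0.012 = upper stop. No spring; about 2.5 N of friction holds it where it is left. Below 6 mm in its slot it cannot be turned (0.05 rad of play); above 6 mm it turns freely. Pushed down beside the slot or pocket it stops at about 6 mm on a hard rim; over the pocket it goes down to 0.
- knob (a joint): Turn of the knob in rad: 0 = parked, growing clockwise seen from above, stop at 1.65. Light friction of about 0.03 N m.
- mic_mid (a point): Cream box-shaped broadcast microphone standing on a round foot 90 mm across, 160 mm high, loose; point 80 mm above the table on its axis. Leave alone.
- vial_mid (a point): Glass desiccant vial with metal cap, 28 mm across and 60 mm high, upright, loose; point half-way up. Leave alone.
- weight_mid (a point): Steel weighted base, a disc 110 mm across with a stub, 40 mm high, loose; point half-way up. Leave alone.
- spare_mid (a point): Spare round black knob, 38 mm across, 24 mm high, lying loose on the table; point half-way up. Leave alone.

How it is judged:
By the outcome, as a careful person would: the job done as asked, in the order asked, and still so for the second after the job is handed in, with the robot touching nothing.
It also fails if it takes over 67 s, if anything falls off the work surface, if the arm or the gripper's body presses on something with over 40 N, if the wrist force passes 120 N, or if a joint passes its speed limit or range.

## Working session

There is one attempt and no reset: what is moved stays moved. The work goes in short steps, Python scripts to look and compute and a shell command to move; the robot and the scene stay as the last step left them, time stands still between calls to the robot, and variables do not carry over. Pictures are saved under pics/ and viewed, at most 10 in all, crops included, and the job is handed in when it is done.

```bash
mkdir -p pics
python3 - <<'E'
from rig import *
import cv2
s=sense();print({k:s[k] for k in('clock','eef_pos','tcp_rot','contact_force','opening')})
for n in('top','side'):
    f=grab_frame(n);cv2.imwrite(f'pics/{n}0.png',f['pixels']);print(n,f['camera_matrix'],f['k1'],f['rvec'],f['tvec'])
E
```

```text
{'clock': 0.0, 'eef_pos': array([ 247.10231295, -573.56859456,  230.57615527]), 'tcp_rot': array([-3.14023911e+00,  9.92427425e-06,  4.06790715e-01]), 'contact_force': array([0.08766082, 0.98335754, 0.11133178]), 'opening': 0.9994136856302491}
top [[381.94047715   0.         281.08204452]
 [  0.         381.94047715 214.14699274]
 [  0.           0.           1.        ]] -0.0968533659465952 [ 2.11356522 -2.14625577  0.10390488] [ 90.1480076  595.83920429 738.09481982]
side [[432.88703223   0.         279.56846331]
 [  0.         432.88703223 212.19518952]
 [  0.           0.           1.        ]] 0.041304184949837314 [ 0.43387669 -2.74592809  1.16226799] [593.00323813 142.37556584 745.09856232]
```

View pics/top0.png

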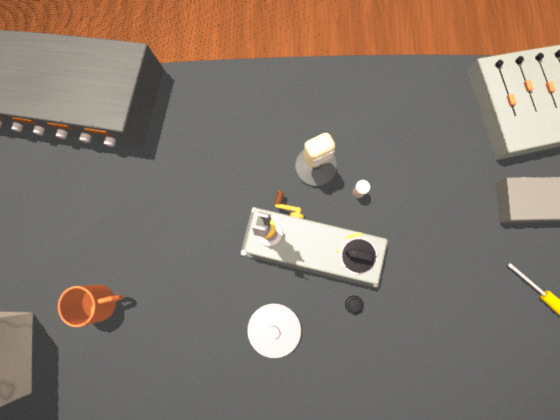

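View pics/side0.png

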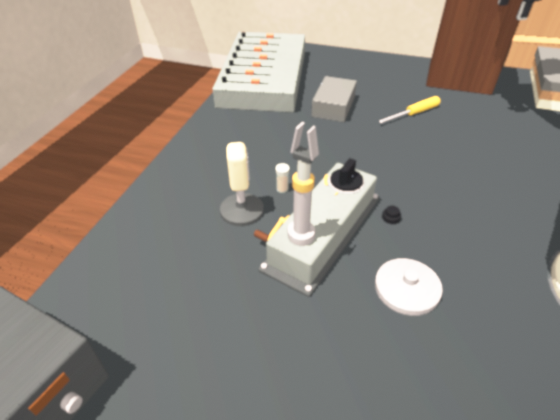

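The top view shows the gearbox with its knob at about (360,255), the mast at (268,235), the arc at (350,237) and the crank above. In the side view the knob is at (347,175). I'll zoom in on both.

```bash
cat > h.py <<'E'
import cv2,numpy as np
from rig import *
def ray(f,uv):
    K=np.array(f['camera_matrix']);d=(np.array(uv,float)-K[:2,2])/K[0,0]
    p=d.copy()
    for _ in range(20): p=d/(1+f['k1']*(p@p))
    R=cv2.Rodrigues(np.array(f['rvec'],float))[0];t=np.array(f['tvec'],float).ravel()
    return -R.T@t, R.T@np.r_[p,1]
def plane(f,uv,z):
    o,d=ray(f,uv);return o+d*(z-o[2])/d[2]
def tri(f,a,g,b):
    o,d=ray(f,a);p,e=ray(g,b)
    s=np.linalg.lstsq(np.c_[d,-e],p-o,rcond=None)[0]
    P,Q=o+s[0]*d,p+s[1]*e;return (P+Q)/2,np.linalg.norm(P-Q)
def crop(f,u,v,w,h,k,name):
    cv2.imwrite(name,cv2.resize(f['pixels'][v:v+h,u:u+w],None,fx=k,fy=k,interpolation=cv2.INTER_CUBIC))
E
python3 - <<'E'
from h import *
a=grab_frame('top')
b=grab_frame('side')
A=cv2.resize(a['pixels'][200:295,235:395],None,fx=5,fy=5,interpolation=cv2.INTER_CUBIC)
cv2.imwrite('pics/t1.png',A)
crop(b,320,145,80,60,10,'pics/s1.png')
E
```

```text
(no output)
```

View pics/t1.png

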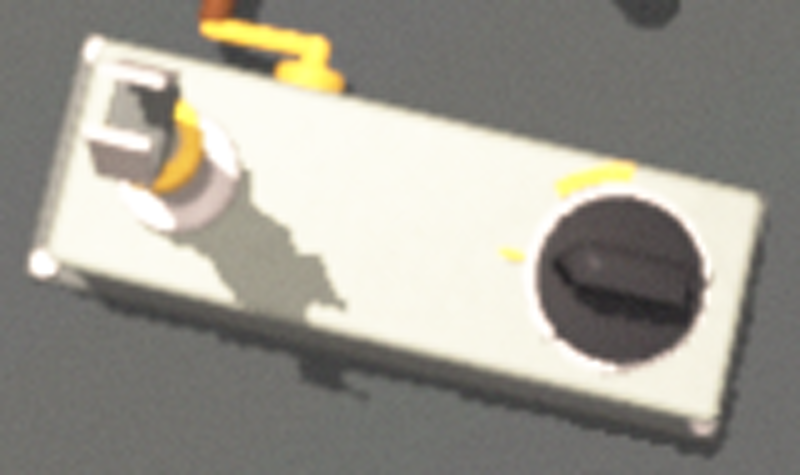

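View pics/s1.png

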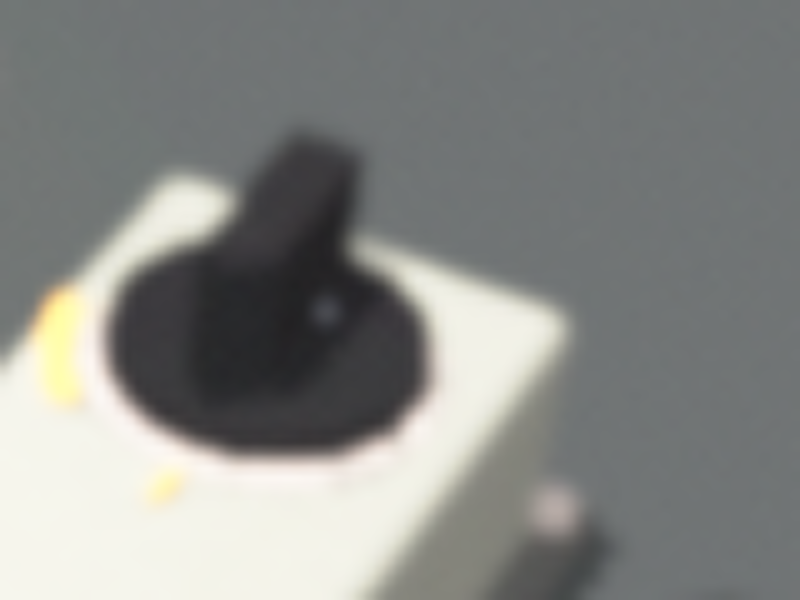

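The top crop shows the skirt centre at about (622,279), the nose tip at (560,265), the wing's back at (690,285) and the block's right corners at (763,200) and (715,418). The side crop shows the skirt ellipse centre at about (268,347).

Run:
```python
from h import *
a=grab_frame('top');b=grab_frame('side')
T=lambda u,v:((u+.5)/5+234.5,(v+.5)/5+199.5)
S=lambda u,v:((u+.5)/10+319.5,(v+.5)/10+144.5)
print('skirt',tri(a,T(622,279),b,S(268,347)))
print('nose',tri(a,T(556,265),b,S(212,262)))
for z in(70,80,84):print(z,plane(a,T(622,279),z))
c=[plane(a,T(*p),70) for p in((340,93),(763,198),(715,420),(345,325))]
for p in c:print(p)
e=lambda p,q:np.arctan2(*(p-q)[1::-1])
print('yaw edges',e(c[0],c[1]),e(c[1],c[2]))
print('wing',e(plane(a,T(560,263),115),plane(a,T(692,283),115)))
# brass line & arc ends
x=plane(a,T(622,279),82)
for p in((512,255),(560,187),(633,170)):
  q=plane(a,T(*p),70);print(np.linalg.norm((q-x)[:2]),e(q,x))
```

```text
skirt (array([508.60353386, -69.67523666,  74.67199699]), np.float64(2.2942503372705523))
nose (array([514.98123419, -38.72747604, 117.71036886]), np.float64(1.941007307995113))
70 [509.87549402 -70.29404931  70.        ]
80 [509.59237111 -68.68933513  80.        ]
84 [509.47912194 -68.04744946  84.        ]
[584.5767705  37.623265   70.       ]
[ 540.29742195 -126.53624408   70.        ]
[ 455.09877593 -104.24946718   70.        ]
[493.86608939  37.44643005  70.        ]
yaw edges 1.3073327330580704 -0.2558531015819594
wing 1.40237844851251
41.74854306395927 1.3196355489519056
42.08795424272477 0.5203354237477655
43.36184624624221 -0.18099604507170827
```

```bash
python3 -m jog '[{"x":2.45,"y":-2.0},{"x":2.45,"y":-2.0},{"x":2.45,"y":-2.0},{"x":2.45,"y":-2.0},{"x":2.45,"y":-2.0},{"x":2.45,"y":-2.0},{"x":2.45,"y":-2.0},{"x":2.45,"y":-2.0},{"x":2.45,"y":-2.0},{"x":2.45,"y":-2.0},{"x":2.45,"y":-2.0},{"x":2.45,"y":-2.0},{"x":2.45,"y":-2.0},{"x":2.45,"y":-2.0},{"x":2.45,"y":-2.0},{"x":2.45,"y":-2.0},{"x":2.45,"y":-2.0},{"x":2.45,"y":-2.0}]'; python3 -m jog '[{"spin":-0.113},{"spin":-0.113},{"spin":-0.113},{"spin":-0.113},{"spin":-0.113},{"spin":-0.113},{"spin":-0.113},{"spin":-0.113},{"x":0},{"x":0},{"x":0}]'
```

```text
schema error: expected keys x, y, z, spin, grip
schema error: expected keys x, y, z, spin, grip
```

```bash
python3 -m jog '[{"x":2.45,"y":-2.0,"z":0,"spin":0,"grip":0},{"x":2.45,"y":-2.0,"z":0,"spin":0,"grip":0},{"x":2.45,"y":-2.0,"z":0,"spin":0,"grip":0},{"x":2.45,"y":-2.0,"z":0,"spin":0,"grip":0},{"x":2.45,"y":-2.0,"z":0,"spin":0,"grip":0},{"x":2.45,"y":-2.0,"z":0,"spin":0,"grip":0},{"x":2.45,"y":-2.0,"z":0,"spin":0,"grip":0},{"x":2.45,"y":-2.0,"z":0,"spin":0,"grip":0},{"x":2.45,"y":-2.0,"z":0,"spin":0,"grip":0},{"x":2.45,"y":-2.0,"z":0,"spin":0,"grip":0},{"x":2.45,"y":-2.0,"z":0,"spin":0,"grip":0},{"x":2.45,"y":-2.0,"z":0,"spin":0,"grip":0},{"x":2.45,"y":-2.0,"z":0,"spin":0,"grip":0},{"x":2.45,"y":-2.0,"z":0,"spin":0,"grip":0},{"x":2.45,"y":-2.0,"z":0,"spin":0,"grip":0},{"x":2.45,"y":-2.0,"z":0,"spin":0,"grip":0},{"x":2.45,"y":-2.0,"z":0,"spin":0,"grip":0},{"x":2.45,"y":-2.0,"z":0,"spin":0,"grip":0}]'; python3 -m jog '[{"x":0,"y":0,"z":0,"spin":-0.113,"grip":0},{"x":0,"y":0,"z":0,"spin":-0.113,"grip":0},{"x":0,"y":0,"z":0,"spin":-0.113,"grip":0},{"x":0,"y":0,"z":0,"spin":-0.113,"grip":0},{"x":0,"y":0,"z":0,"spin":-0.113,"grip":0},{"x":0,"y":0,"z":0,"spin":-0.113,"grip":0},{"x":0,"y":0,"z":0,"spin":-0.113,"grip":0},{"x":0,"y":0,"z":0,"spin":-0.113,"grip":0},{"x":0,"y":0,"z":0,"spin":0,"grip":0},{"x":0,"y":0,"z":0,"spin":0,"grip":0},{"x":0,"y":0,"z":0,"spin":0,"grip":0}]'
```

```text
clock: 1.8
eef_pos: [510.4, -67.3, 231.4]
tcp_rot: [3.141, -0.0, 0.407]
contact_force: [0.6, -0.6, -0.6]
opening: 1.001
grasp_force: 0.0
clock: 2.72
eef_pos: [509.9, -68.9, 231.3]
tcp_rot: [3.142, -0.0, 1.307]
contact_force: [0.0, 0.2, 0.2]
opening: 1.003
grasp_force: 0.0
```

```bash
python3 -m jog '[{"x":0,"y":0,"z":2.5,"spin":0,"grip":0},{"x":0,"y":0,"z":2.5,"spin":0,"grip":0},{"x":0,"y":0,"z":2.5,"spin":0,"grip":0},{"x":0,"y":0,"z":2.5,"spin":0,"grip":0},{"x":0,"y":0,"z":0,"spin":0,"grip":0},{"x":0,"y":0,"z":0,"spin":0,"grip":0}]';python3 - <<'E'
from h import *
a=grab_frame('top');b=grab_frame('side')
cv2.imwrite('pics/c2.png',np.hstack([cv2.resize(f['pixels'][v:v+100,u:u+80],None,fx=5,fy=5,interpolation=cv2.INTER_CUBIC) for f,u,v in((a,320,190),(b,310,115))]))
E
```

```text
clock: 3.22
eef_pos: [509.0, -68.8, 130.7]
tcp_rot: [-3.139, 0.0, 1.309]
contact_force: [0.3, 0.2, 0.9]
opening: 0.998
grasp_force: 0.0
```

View pics/c2.png

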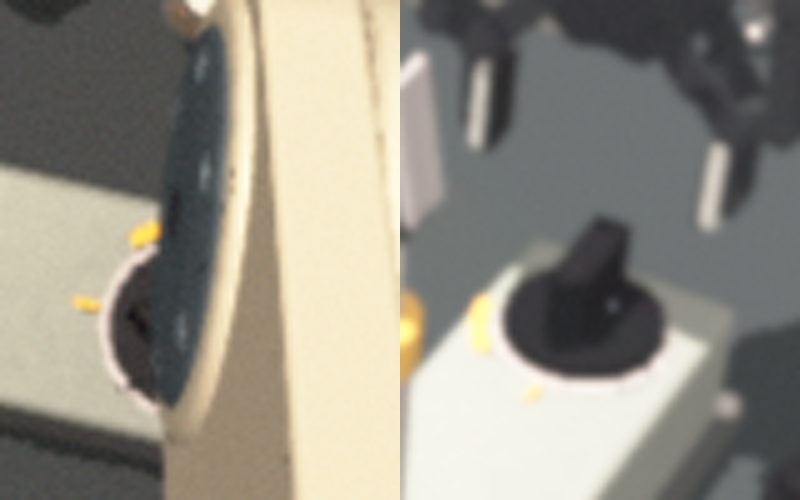

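The side view shows the two open fingertips straddling the wing from above, with the centre of the wing's top at about (348.5,164.7) in the full image. I'll get the height from its ray at the knob axis.

Run:
```python
from h import *
b=grab_frame('side')
for p in((348.5,164.7),(347.6,164)):
  for z in(95,100,105,110,115,120): print(z,plane(b,p,z)[:2].round(1))
# fingertips bottom centres
for p in((310+80/5,115+148/5),(310+310/5,115+228/5)):
  print([plane(b,p,z)[:2].round(0) for z in(115,130,144)])
```

```text
95 [509.6 -90.5]
100 [508.8 -84. ]
105 [508.  -77.5]
110 [507.2 -71. ]
115 [506.4 -64.5]
120 [505.6 -57.9]
95 [511.7 -92.2]
100 [510.9 -85.6]
105 [510.1 -79.1]
110 [509.3 -72.6]
115 [508.4 -66.1]
120 [507.6 -59.5]
[array([ 563., -115.]), array([559., -94.]), array([555., -75.])]
[array([466., -91.]), array([465., -70.]), array([464., -51.])]
```

```bash
python3 -m jog '[{"x":0.05,"y":0.05,"z":1,"spin":0,"grip":0},{"x":0,"y":0.05,"z":1,"spin":0,"grip":0},{"x":0,"y":0,"z":1,"spin":0,"grip":0},{"x":0,"y":0,"z":0.7,"spin":0,"grip":0},{"x":0,"y":0,"z":0.3,"spin":0,"grip":0},{"x":0,"y":0,"z":0,"spin":0,"grip":0.5},{"x":0,"y":0,"z":0,"spin":0,"grip":0.6},{"x":0,"y":0,"z":0,"spin":0,"grip":0.6},{"x":0,"y":0,"z":0,"spin":0,"grip":0.6}]' 20; python3 -m jog '[{"x":0,"y":0,"z":0,"spin":0,"grip":0.7},{"x":0,"y":0,"z":0,"spin":0,"grip":0.8},{"x":0,"y":0,"z":0,"spin":0,"grip":1},{"x":0,"y":0,"z":0,"spin":0,"grip":1},{"x":0,"y":0,"z":0,"spin":0,"grip":1},{"x":0,"y":0,"z":0,"spin":0,"grip":1}]' 20;  python3 -c "
from rig import *;s=sense();print(s['contact_force'],s['wrist_torque'])"
```

```text
clock: 4.12
eef_pos: [511.3, -68.7, 91.6]
tcp_rot: [3.141, -0.0, 1.311]
contact_force: [-0.1, -0.0, 0.2]
opening: 0.452
grasp_force: 0.0
clock: 4.62
eef_pos: [509.8, -68.3, 91.5]
tcp_rot: [-3.139, -0.0, 1.311]
contact_force: [-4.7, 1.1, 6.9]
opening: 0.183
grasp_force: 24.6
[-4.69732034  1.05000039  6.90683505] [ 0.301293    0.8466913  -0.01204341]
```

```bash
python3 -m jog '[{"x":0,"y":-0.1,"z":-0.1,"spin":0,"grip":1},{"x":0,"y":0,"z":-0.1,"spin":0,"grip":1},{"x":0,"y":0,"z":-0.1,"spin":0,"grip":1},{"x":0,"y":0,"z":0,"spin":0,"grip":1}]' 30;  python3 -c "
from rig import *;s=sense();print(s['contact_force'],s['wrist_torque'])";python3 -m jog '[{"x":0,"y":0,"z":-0.1,"spin":0,"grip":1},{"x":0,"y":0,"z":-0.1,"spin":0,"grip":1},{"x":0,"y":0,"z":-0.1,"spin":0,"grip":1},{"x":0,"y":0,"z":-0.1,"spin":0,"grip":1},{"x":0,"y":0,"z":-0.1,"spin":0,"grip":1},{"x":0,"y":0,"z":-0.1,"spin":0,"grip":1},{"x":0,"y":0,"z":0,"spin":0,"grip":1},{"x":0,"y":0,"z":0,"spin":0,"grip":1}]' 30;  python3 -c "
from rig import *;s=sense();print(s['contact_force'],s['wrist_torque'])"
```

```text
clock: 4.95
eef_pos: [509.7, -68.3, 94.3]
tcp_rot: [-3.141, -0.0, 1.311]
contact_force: [-2.6, 1.6, 0.3]
opening: 0.18
grasp_force: 30.1
[-2.60478144  1.62597552  0.31074657] [0.23715349 0.33230739 0.04684189]
clock: 5.62
eef_pos: [509.7, -68.3, 100.4]
tcp_rot: [-3.141, -0.0, 1.311]
contact_force: [-3.5, 2.8, 0.9]
opening: 0.177
grasp_force: 30.2
[-3.47427284  2.80188756  0.93760687] [ 0.34460901  0.64950526 -0.00110943]
```

```bash
python3 -m jog '[{"x":0,"y":0,"z":-0.05,"spin":0,"grip":1},{"x":0,"y":0,"z":-0.05,"spin":0,"grip":1},{"x":0,"y":0,"z":0,"spin":0,"grip":1}]' 30;  python3 - <<'E'
from h import *
s=sense();print(s['contact_force'],s['wrist_torque'])
crop(grab_frame('side'),310,115,80,100,6,'pics/c3.png')
E
```

```text
clock: 5.87
eef_pos: [509.8, -68.3, 101.2]
tcp_rot: [-3.141, 0.0, 1.311]
contact_force: [-3.1, 2.7, -1.7]
opening: 0.18
grasp_force: 29.9
[-3.12370347  2.65093357 -1.66129287] [0.38972151 0.53376196 0.03562658]
```

View pics/c3.png

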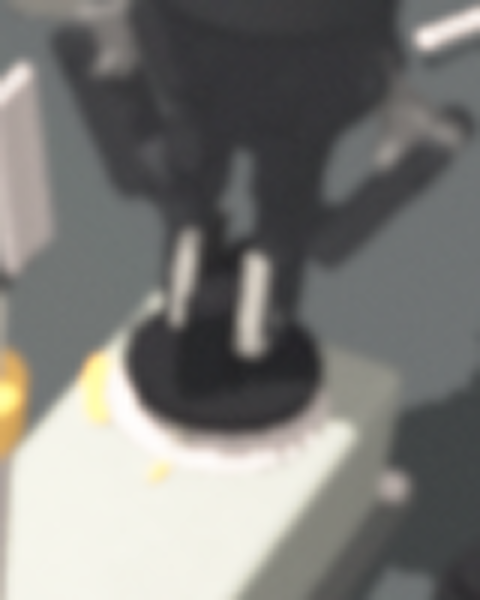

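The skirt's lower edge has risen by about 3 px against the earlier view, and a white collar band now shows beneath it. The knob is up by about 10 mm, so I'll turn it clockwise.

```bash
python3 -m jog '[{"x":0,"y":0,"z":0,"spin":0.03,"grip":1},{"x":0,"y":0,"z":0,"spin":0.04,"grip":1},{"x":0,"y":0,"z":0,"spin":0.04,"grip":1},{"x":0,"y":0,"z":0,"spin":0.04,"grip":1},{"x":0,"y":0,"z":0,"spin":0,"grip":1}]' 30;  python3 -c "
from rig import *;s=sense();print(s['contact_force'],s['wrist_torque'])";python3 -m jog '[{"x":0,"y":0,"z":0,"spin":0.05,"grip":1},{"x":0,"y":0,"z":0,"spin":0.05,"grip":1},{"x":0,"y":0,"z":0,"spin":0.05,"grip":1},{"x":0,"y":0,"z":0,"spin":0.05,"grip":1},{"x":0,"y":0,"z":0,"spin":0.05,"grip":1},{"x":0,"y":0,"z":0,"spin":0.05,"grip":1},{"x":0,"y":0,"z":0,"spin":0.05,"grip":1},{"x":0,"y":0,"z":0,"spin":0.05,"grip":1},{"x":0,"y":0,"z":0,"spin":0.05,"grip":1},{"x":0,"y":0,"z":0,"spin":0.05,"grip":1},{"x":0,"y":0,"z":0,"spin":0.05,"grip":1},{"x":0,"y":0,"z":0,"spin":0.05,"grip":1},{"x":0,"y":0,"z":0,"spin":0,"grip":1},{"x":0,"y":0,"z":0,"spin":0,"grip":1}]' 30;  python3 -c "
from rig import *;s=sense();print(s['contact_force'],s['wrist_torque'])"
```

```text
clock: 6.33
eef_pos: [509.8, -68.4, 101.2]
tcp_rot: [-3.141, 0.0, 1.159]
contact_force: [-3.9, 3.7, -1.8]
opening: 0.179
grasp_force: 29.9
[-3.90220619  3.65613634 -1.82331848] [ 0.33125082  0.49250531 -0.01949703]
clock: 7.5
eef_pos: [510.1, -68.6, 101.3]
tcp_rot: [3.141, -0.0, 0.563]
contact_force: [-1.9, 0.3, -4.0]
opening: 0.18
grasp_force: 29.7
[-1.94004119  0.33314875 -3.96124988] [-0.03330802  0.34552587 -0.02222507]
```

```bash
cat > q.py <<'E'
from rig import *
s=sense();print(s['clock'],'turn',round(1.311-s['tcp_rot'][2],3),'z',s['eef_pos'].round(2),'F',s['contact_force'].round(1),'T',s['wrist_torque'].round(2))
E
python3 -m jog '[{"x":0,"y":0,"z":0.1,"spin":0.04,"grip":1},{"x":0,"y":0,"z":0.1,"spin":0,"grip":1},{"x":0,"y":0,"z":0.05,"spin":0,"grip":1},{"x":0,"y":0,"z":0,"spin":0,"grip":1}]' >/dev/null; python3 q.py; python3 -m jog '[{"x":0,"y":0,"z":0.05,"spin":0,"grip":1},{"x":0,"y":0,"z":0,"spin":0,"grip":1}]'>/dev/null; python3 q.py; python3 -m jog '[{"x":0,"y":0,"z":0.05,"spin":0,"grip":1},{"x":0,"y":0,"z":0,"spin":0,"grip":1}]'>/dev/null; python3 q.py
```

```text
7.8333 turn 0.788 z [510.14 -68.61  98.89] F [-2.9 -1.9  1.2] T [-0.26  0.53 -0.06]
8.0 turn 0.789 z [510.13 -68.6   98.36] F [-3.3 -2.1  1.1] T [-0.42  0.58 -0.04]
8.1667 turn 0.79 z [510.14 -68.58  97.81] F [-3.  -1.7  1.1] T [-0.57  0.56  0.06]
```

```bash
for i in 1 2 3; do python3 -m jog '[{"x":0,"y":0,"z":0.025,"spin":0,"grip":1},{"x":0,"y":0,"z":0,"spin":0,"grip":1}]'>/dev/null; python3 q.py; done
```

```text
8.3333 turn 0.79 z [510.13 -68.56  97.57] F [-2.7 -2.9  0.9] T [-0.68  0.45  0.03]
8.5 turn 0.79 z [510.16 -68.56  97.37] F [-2.7 -4.2  2. ] T [-0.78  0.5   0.01]
8.6667 turn 0.79 z [510.17 -68.55  97.16] F [-3.7 -3.9  4.2] T [-0.83  0.64  0.02]
```

```bash
python3 -m jog '[{"x":0,"y":0,"z":0.02,"spin":0,"grip":1},{"x":0,"y":0,"z":0,"spin":0,"grip":1}]'>/dev/null; python3 q.py; python3 -m jog '[{"x":0,"y":0,"z":0.02,"spin":0,"grip":1},{"x":0,"y":0,"z":0,"spin":0,"grip":1}]'>/dev/null; python3 q.py
```

```text
8.8333 turn 0.79 z [510.18 -68.54  97.02] F [-3.8 -3.8  4.3] T [-0.83  0.69  0.03]
9.0 turn 0.79 z [510.17 -68.54  96.88] F [-3.3 -3.5  4.8] T [-0.76  0.74  0.06]
```

```bash
python3 -m jog '[{"x":0,"y":0,"z":0.03,"spin":0,"grip":1},{"x":0,"y":0,"z":0,"spin":0,"grip":1}]'>/dev/null; python3 q.py; python3 -m jog '[{"x":0,"y":0,"z":0.03,"spin":0,"grip":1},{"x":0,"y":0,"z":0,"spin":0,"grip":1}]'>/dev/null; python3 q.py
```

```text
9.1667 turn 0.79 z [510.21 -68.53  96.68] F [-3.1 -4.1  7.8] T [-0.8   0.78  0.09]
9.3333 turn 0.79 z [510.22 -68.51  96.46] F [-4.7 -3.9  7.5] T [-0.8   0.82  0.01]
```

```bash
python3 -m jog '[{"x":0,"y":0,"z":0,"spin":0.03,"grip":1},{"x":0,"y":0,"z":0,"spin":0,"grip":1}]'>/dev/null; python3 q.py; python3 -m jog '[{"x":0,"y":0,"z":0,"spin":0.03,"grip":1},{"x":0,"y":0,"z":0,"spin":0,"grip":1}]'>/dev/null; python3 q.py;  python3 -m jog '[{"x":0,"y":0,"z":0,"spin":0.03,"grip":1},{"x":0,"y":0,"z":0,"spin":0,"grip":1}]'>/dev/null; python3 q.py; python3 -m jog '[{"x":0,"y":0,"z":0,"spin":0.03,"grip":1},{"x":0,"y":0,"z":0,"spin":0,"grip":1}]'>/dev/null; python3 q.py
```

```text
9.5 turn 0.822 z [510.14 -68.56  96.17] F [-3.8 -4.   1.4] T [-0.77  0.48 -0.05]
9.6667 turn 0.852 z [510.17 -68.56  96.08] F [-2.6 -4.2  2.2] T [-0.87  0.52  0.01]
9.8333 turn 0.882 z [510.13 -68.6   96.03] F [-2.  -5.1  1.5] T [-0.9   0.47  0.01]
10.0 turn 0.912 z [510.16 -68.63  96.04] F [-2.8 -4.6  1.4] T [-0.89  0.51 -0.  ]
```

```bash
python3 -m jog '[{"x":0,"y":0,"z":0.03,"spin":0,"grip":1},{"x":0,"y":0,"z":0,"spin":0,"grip":1}]'>/dev/null; python3 q.py; python3 -m jog '[{"x":0,"y":0,"z":0.03,"spin":0,"grip":1},{"x":0,"y":0,"z":0,"spin":0,"grip":1}]'>/dev/null; python3 q.py;  python3 -m jog '[{"x":0,"y":0,"z":0.03,"spin":0,"grip":1},{"x":0,"y":0,"z":0,"spin":0,"grip":1}]'>/dev/null; python3 q.py
```

```text
10.1667 turn 0.91 z [510.17 -68.62  95.72] F [-2.6 -4.5  1.2] T [-0.99  0.52  0.02]
10.3333 turn 0.91 z [510.15 -68.61  95.4 ] F [-3.  -4.4  0.2] T [-0.91  0.47 -0.03]
10.5 turn 0.91 z [510.19 -68.62  95.14] F [-2.3 -4.5  2. ] T [-0.98  0.49 -0.03]
```

Run:
```python
from h import *
crop(grab_frame('side'),310,115,80,100,6,'pics/c4.png')
```

```text
(no output)
```

View pics/c4.png

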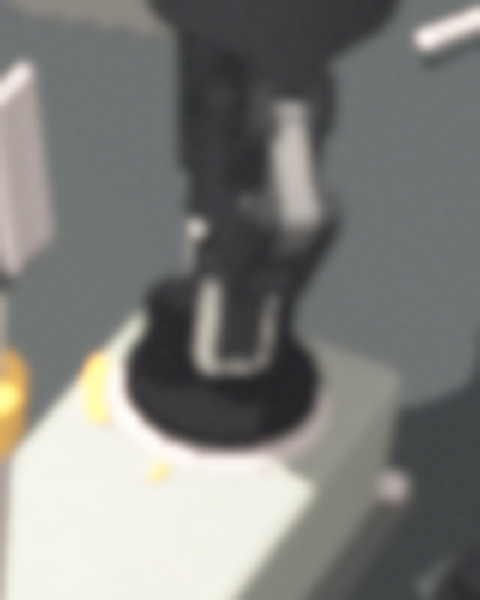

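The knob has come down with the fingers. The skirt's bottom edge is at about y=446 in the crop, against 430 when raised, so I'll measure this properly.

Run:
```python
from h import *
def edge(im,u0,v0,k):
    g=cv2.cvtColor(im,cv2.COLOR_BGR2GRAY).astype(float);o=[]
    for u in range(336,354,2):
        c=g[:,int((u-u0+.5)*k)];v=np.arange(len(c))/k+v0+(.5/k-.5)
        m=(v>178)&(v<200);c=c[m];v=v[m]
        i=np.argmax((c[1:]>110)&(c[:-1]<=110))
        o.append(v[i]+(110-c[i])/(c[i+1]-c[i])*(v[1]-v[0]))
    return np.array(o)
p=edge(cv2.imread('pics/side0.png'),0,0,1);r=edge(cv2.imread('pics/c3.png'),310,115,6);n=edge(grab_frame('side')['pixels'],0,0,1)
for x in(p,r,n):print(x.round(1))
print('raised px',np.median(p-r),'now',np.median(p-n))
f=grab_frame('side')
R=cv2.Rodrigues(np.array(f['rvec'],float))[0];t=np.array(f['tvec']).ravel()
q=lambda z:cv2.projectPoints(np.array([[485.,-50,z]]),np.array(f['rvec'],float),t,np.array(f['camera_matrix'],float),np.zeros(4))[0].ravel()
print('px/10mm',q(80)-q(90))
```

```text
[186.9 187.9 188.6 189.3 189.6 189.7 189.7 189.7 189.6]
[183.9 185.  185.9 186.4 186.7 186.8 187.  186.8 186.7]
[185.8 187.1 187.8 188.5 188.9 189.1 189.2 189.2 188.9]
raised px 2.882969034608351 now 0.7118279569892536
px/10mm [-0.61038999  3.98485361]
```

Now only about 2–3 mm of rise is left, which is below the rim. The dogs dropped in at about 0.8–0.82 rad, so the knob is in the pocket (centre about 0.865). I'll centre it in the play and push down gently.

```bash
python3 -m jog '[{"x":0,"y":0,"z":0,"spin":-0.022,"grip":1},{"x":0,"y":0,"z":0,"spin":-0.022,"grip":1},{"x":0,"y":0,"z":0,"spin":0,"grip":1}]'>/dev/null; python3 q.py; python3 -m jog '[{"x":0,"y":0,"z":0.05,"spin":0,"grip":1},{"x":0,"y":0,"z":0,"spin":0,"grip":1}]'>/dev/null; python3 q.py;  python3 -m jog '[{"x":0,"y":0,"z":0.05,"spin":0,"grip":1},{"x":0,"y":0,"z":0,"spin":0,"grip":1}]'>/dev/null; python3 q.py; python3 -m jog '[{"x":0,"y":0,"z":0.05,"spin":0,"grip":1},{"x":0,"y":0,"z":0,"spin":0,"grip":1}]'>/dev/null; python3 q.py
```

```text
10.9 turn 0.865 z [510.16 -68.61  95.12] F [-2.6 -4.8  1.8] T [-0.92  0.51  0.03]
11.0667 turn 0.866 z [510.15 -68.58  94.59] F [-3.2 -4.4  0.5] T [-0.91  0.45  0.04]
11.2333 turn 0.866 z [510.17 -68.6   94.09] F [-2.  -3.7  0.5] T [-0.92  0.41  0.05]
11.4 turn 0.866 z [510.15 -68.59  93.58] F [-2.  -5.5  2.3] T [-0.88  0.44  0.07]
```

```bash
python3 -m jog '[{"x":0,"y":0,"z":0.05,"spin":0,"grip":1},{"x":0,"y":0,"z":0,"spin":0,"grip":1}]'>/dev/null; python3 q.py;  python3 -m jog '[{"x":0,"y":0,"z":0.05,"spin":0,"grip":1},{"x":0,"y":0,"z":0,"spin":0,"grip":1}]'>/dev/null; python3 q.py; python3 -m jog '[{"x":0,"y":0,"z":0.04,"spin":0,"grip":1},{"x":0,"y":0,"z":0,"spin":0,"grip":1}]'>/dev/null; python3 q.py; python3 -m jog '[{"x":0,"y":0,"z":0.03,"spin":0,"grip":1},{"x":0,"y":0,"z":0,"spin":0,"grip":1}]'>/dev/null; python3 q.py
```

```text
11.5667 turn 0.866 z [510.15 -68.59  93.06] F [-2.4 -3.9  0.9] T [-0.92  0.43  0.03]
11.7333 turn 0.866 z [510.16 -68.6   92.57] F [-2.4 -5.   0.9] T [-0.95  0.47 -0.02]
11.9 turn 0.866 z [510.13 -68.58  92.18] F [-2.8 -4.9  0.8] T [-0.93  0.49  0.04]
12.0667 turn 0.866 z [510.13 -68.61  91.86] F [-2.2 -4.1  0.4] T [-0.9   0.44  0.01]
```

```bash
cat > e.py <<'E'
from h import *
def edge(im):
    g=cv2.cvtColor(im,cv2.COLOR_BGR2GRAY).astype(float);o=[]
    for u in range(336,354,2):
        v=np.arange(178,200);c=g[178:200,u]
        i=np.argmax((c[1:]>110)&(c[:-1]<=110))
        o.append(v[i]+(110-c[i])/(c[i+1]-c[i]))
    return np.array(o)
p=edge(cv2.imread('pics/side0.png'));n=np.mean([edge(grab_frame('side')['pixels']) for _ in range(3)],0)
print((p-n).round(2))
E
python3 e.py
```

```text
[ 0.1   0.02  0.11  0.12 -0.01  0.   -0.    0.    0.02]
```

The skirt edge is almost back at its parked level, so the knob is going home. I'll seat it until the force rises.

```bash
python3 -m jog '[{"x":0,"y":0,"z":0.03,"spin":0,"grip":1},{"x":0,"y":0,"z":0,"spin":0,"grip":1}]'>/dev/null; python3 q.py;  python3 -m jog '[{"x":0,"y":0,"z":0.03,"spin":0,"grip":1},{"x":0,"y":0,"z":0,"spin":0,"grip":1}]'>/dev/null; python3 q.py; python3 -m jog '[{"x":0,"y":0,"z":0.03,"spin":0,"grip":1},{"x":0,"y":0,"z":0,"spin":0,"grip":1}]'>/dev/null; python3 q.py; python3 e.py
```

```text
12.3833 turn 0.866 z [510.15 -68.57  91.62] F [-2.1 -4.5  0.5] T [-0.9   0.47 -0.  ]
12.55 turn 0.866 z [510.17 -68.6   91.57] F [-3.7 -4.7  4.2] T [-0.83  0.67 -0.01]
12.7167 turn 0.866 z [510.24 -68.61  91.56] F [-5.  -4.1  8.7] T [-0.82  0.85  0.05]
[ 0.05 -0.03 -0.02 -0.02 -0.02 -0.03 -0.03 -0.02 -0.03]
```

It has a hard stop at z = 91.57, the same as the parked height, so it's fully home. I'll release with the light preload still on and then retreat.

```bash
python3 -m jog '[{"x":0,"y":0,"z":0,"spin":0,"grip":0.6},{"x":0,"y":0,"z":0,"spin":0,"grip":0.4},{"x":0,"y":0,"z":0,"spin":0,"grip":0.3},{"x":0,"y":0,"z":0,"spin":0,"grip":0.3},{"x":0,"y":0,"z":0,"spin":0,"grip":0.3}]'; python3 -m jog '[{"x":0,"y":0,"z":-0.5,"spin":0,"grip":0.3},{"x":0,"y":0,"z":-1.5,"spin":0,"grip":0.3},{"x":0,"y":0,"z":-2.5,"spin":0,"grip":0.3},{"x":0,"y":0,"z":-2.5,"spin":0,"grip":0.3},{"x":0,"y":0,"z":-2.5,"spin":0,"grip":0.3},{"x":0,"y":0,"z":-2.5,"spin":0,"grip":0.3},{"x":0,"y":0,"z":0,"spin":0,"grip":0.3},{"x":0,"y":0,"z":0,"spin":0,"grip":0.3},{"x":0,"y":0,"z":0,"spin":0,"grip":0.3}]'; python3 e.py
python3 - <<'E'
from h import *
cv2.imwrite('pics/f.png',grab_frame('side')['pixels'][90:310,200:460].repeat(3,0).repeat(3,1)[:600])
E
```

```text
clock: 13.28
eef_pos: [510.2, -68.2, 91.0]
tcp_rot: [-3.142, -0.0, 0.445]
contact_force: [-0.3, -0.4, -0.5]
opening: 0.702
grasp_force: 0.0
clock: 14.03
eef_pos: [509.6, -68.3, 210.7]
tcp_rot: [-3.141, 0.0, 0.445]
contact_force: [-0.2, -0.8, -0.6]
opening: 0.698
grasp_force: 0.0
[ 0.06 -0.01 -0.02 -0.01 -0.02 -0.01 -0.02 -0.02 -0.02]
```

View pics/f.png

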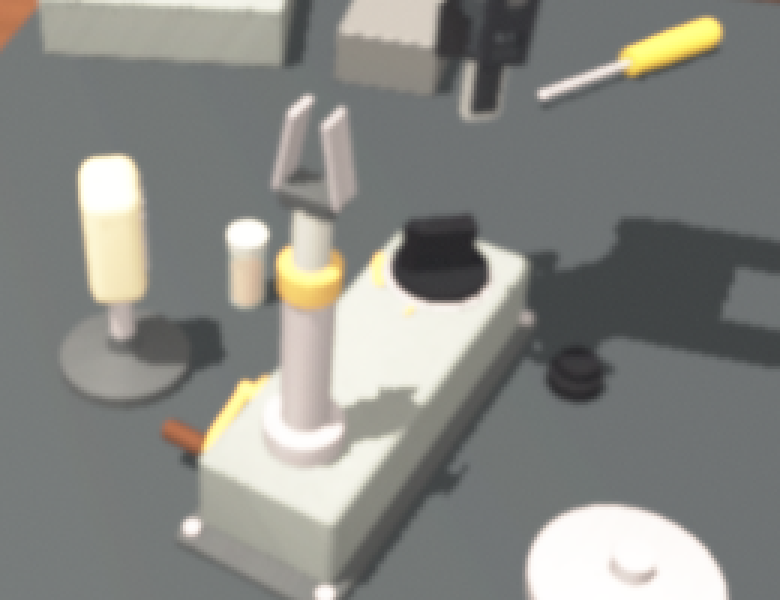

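The knob is turned towards the arc, with the wing at about (440,235), and its skirt sits at the parked height. Nothing else has moved and the gripper is clear.

```bash
python3 -c "
from rig import *;print(sign_off())"
```

```text
the job is handed in; nothing more can be done
None
```

The winch is locked: I pulled the knob up, turned it clockwise to about 0.87 rad, pushed it fully home in the drum's pocket (highest force read 8.7 N) and let go, then handed the job in at about 14 s with nothing else moved.

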